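# Hang the fruit pail on its hook stand

### The job

The little yellow pail stands on the counter with its wire handle folded down. First swing the handle up until it stands roughly upright, with the pail still standing on the counter; then hang the pail by that handle on the blue two-pronged hook, the handle's red sleeve between the prongs and the wire resting on both, and let it hang free and still. Keep the pail upright enough that both limes stay in it, and do not shift the mug, the jar or the kettle.

Things in the scene. Friction and masses are not known exactly. Their poses are not given: they have to be found in the camera images.
- pail: yellow round open pail, 100 high, 96 wide at the foot, 112 at the rim, wall 4, about 0.3 kg plus two limes. Origin at the centre of its underside, z up. Its wire handle turns on pivots at (0, +-62, 90) about the pail's y axis, starts folded towards the pail's -x side, and stays where it is put (stiff hinge)
- bail (a joint): angle of the pail's wire handle, rad: 0 = level, sticking out to the pail's -x side; 1.57 = standing upright over the pail; up to 3.0 on the far side. Starts folded at about 0.15 to 0.45
- grip (a point): middle of the handle's top bar, on its axis, 85 from the hinge line (pail frame: x = -85 cos(angle), z = 90 + 85 sin(angle)). Bar straight, 92 long along the pail's y, wire 7 thick; its middle 34 is a red sleeve 12 thick. Slants from the bar's ends to the side arms at y = +-62. Folded, about 25 free between bar and pail wall. Axes: y along the bar, x from bar to hinge
- stand: fixed hook stand. Origin on the counter straight below the hook's seat; x points from the prong tips back to the post. Steel base plate 12 high, 150 wide, from x = -40 to 130; post 18 thick at x = 95, 272 high, with a black collar (32 thick) carrying the blue fork at a height that differs each time
- seat (a point): hook's seat: midway between the two blue prongs, level with the top of their flat lowest part, 215 to 245 above the counter; axes as the stand. Prongs 8 thick, axes at y = +-28, flat from x = -12 to 12; in front they turn up to tips at x = -30, tops 26 above the seat; behind they slope up to a crossbar at x = 84, its top 24 above the seat. The wire's axis rests 3.5 above the seat
- lime1_center (a point): centre of a green lime, ball 44 wide, lying in the pail
- lime2_center (a point): centre of the other lime, as the first
- mug: blue mug, 76 wide, 85 high, leave it alone; origin at the centre of its underside
- jar: amber jar with black cap, 56 wide, 90 high, leave it alone; origin at the centre of its underside
- kettle: steel kettle, 144 wide, 195 high, handle to its -y and spout to its +y side, leave it alone; origin at the centre of its underside

How it is judged:
By the outcome, as a careful person would: the job done as asked, in the order asked, and still so for the second after the job is handed in, with the robot touching nothing.
It also fails if it takes over 72 s, if anything falls off the work surface, if the arm or the gripper's body presses on something with over 40 N, if the wrist force passes 120 N, or if a joint passes its speed limit or range.

### The arm

A 6-joint arm with a two-finger parallel gripper is mounted at the origin on the work surface. World frame = base frame: x ahead of the robot, y to its left, z up, the work surface at z = 0. Lengths are in m, angles in degrees, forces in N, time in s.
With the tool pointing down it reaches from about 0.35 to 0.875 m from the base axis. Payload 4.2 kg.
Tool frame: the origin (TCP) lies at the very end of the fingers, on their centre line; the grasp point (between the pads) lies 19 mm behind it; z points along the fingers, y is the line along which they close (so a half turn about z gives the same grasp; the last joint's range is limited). The gripper opens to 87 mm and grips with 3 to 60 N. Pads are 19 mm wide; open, the fingers measure 117 mm over their backs; the gripper's body (75 mm by 190 mm) begins 51 mm behind the grasp point.
Start: joints at [-58.751, 22.042, 0.453, 0, -68.411, -14.817], TCP at [0.177, -0.599, 0.223] pointing down, gripper open.
Joint ranges: [-179.83, 179.83], [-69.29, 118.12], [-61.27, 80.66], [-181.25, 117.63], [-171.15, -9.14], [-177.46, 177.46]. Speed limits (degrees/s): [159.86, 159.86, 180, 180, 180, 180].

### API

Orientations are given as a 3x3 rotation matrix whose columns are the frame's x, y, z axes.
In Python, from station import r gives the robot as it stands.
- The arm moves only by the tool jog_arm, never from a script. Its argument "plan" is text: rows parted by semicolons, each of 7 numbers parted by spaces: the shift along the tool's x, y, z normalised to -1 to 1, where 1 is 0.025 m, then the turn, a rotation vector about the tool's x, y, z normalised to -1 to 1, where 1 is 8 degrees, then the closure, from -1 (fully open) to 1 (shut). A call has exactly 10 rows; each row shifts and turns the commanded pose from where the row before left it, along the tool's axes as they then stand; what a row does not reach is not made up. A row lasts 1/10 s, in which the tool goes at most 50 mm and 8.59 degrees, less where a joint would pass 70% of its speed; a pose out of reach is approached as far as the arm can. A call with a number of a shift or a turn outside -1 to 1 is refused whole. A call with a gripper value outside its range is refused whole. The fingers move at their own pace and stop on an object; the grip force is fixed at half the most. Time passes only in rows, so rows that do not move let the fingers close, or fill a call up. It gives the time, the measured TCP pose, the force, the opening and the grip force at its end, in the units of the state.
- r.sense(): the state, without advancing time (a new reading comes with each control period).
- r.capture(name): name is "side" or "top" or "wrist"; returns (picture, depth): 384x512x3 uint8, red, green, blue; 384x512 float32, m along the optical axis (not along the pixel's ray), 0 where there is no reading.
- r.get_calibration(name): a dict with "mtx" (3x3 intrinsics, pixels), "extrinsics" (4x4, takes a point from camera to world coordinates). Camera axes: x right, y up, looking along -z (the intrinsics and any distortion apply to the point x, -y, -z); pixel columns grow to the right and rows downward; lengths in m; the calibration is good to about 2 mm. The wrist camera is an equidistant fisheye: a pixel r from the principal point sees the ray r / f radians off the axis. A picture is of the moment at which its call begins: read the wrist's pose just before it. get_calibration takes no time and is no camera call; for the wrist camera it gives the pose at the moment of the call.
- r.finish_job(): hands the job in; it is judged then, once.
The state is a dict: "time_s": time; "joints": joint angles; "joint_velocities": joint speeds; "effort": joint torques, N m; "tcp_pos": TCP position; "ee_rot": TCP orientation; "wrist_force": force on the tool from outside, world axes, zero at the start; "moment": the same for the moment, N m; "gripper_width": opening from 0.0 (shut) to 1.0 (fully open); "gripper_force": force on a finger pad.
Only numpy, scipy, OpenCV 4.12 (cv2) and the standard library are available. Lean on these libraries where they do the work, as an engineer would, in place of code of your own. Each camera call takes 0.05 s, during which the arm holds its last target. There are 200 camera calls.

## Working session

There is one attempt and no reset: what is moved stays moved. The work goes in short steps, Python scripts to look and compute and a tool call to move; the robot and the scene stay as the last step left them, time stands still between calls to the robot, and variables do not carry over. Pictures are saved under pics/ and viewed, at most 13 in all, crops included, and the job is handed in when it is done.

Besides the shell and the picture viewer there is one more tool, called after "Call:" by a JSON object that holds its "op" and its "data". jog_arm: Moves the arm, as the interface text tells. Scaled input: -1 to 1 covers 0.025 m each way for a shift and 8 degrees each way for a turn. Its arguments: {"type":"object","properties":{"plan":{"type":"string"}},"required":["plan"]}

```bash
ls; mkdir -p pics; cat > h.py <<'E'
import numpy as np, cv2
from station import r
def cap(n):
    K=r.get_calibration(n); p,d=r.capture(n); return p,d,np.array(K['mtx']),np.array(K['extrinsics'])
def cloud(d,M,E):
    v,u=np.mgrid[:d.shape[0],:d.shape[1]]
    c=np.stack([(u-M[0,2])/M[0,0]*d,-(v-M[1,2])/M[1,1]*d,-d],-1)
    return c@E[:3,:3].T+E[:3,3]
E
python3 - <<'E'
from h import *
for n in ['side','top']:
    p,d,M,E=cap(n); np.savez('/tmp/%s.npz'%n,p=p,d=d,M=M,E=E)
    cv2.imwrite('pics/%s0.png'%n,p[:,:,::-1]); print(n,r.get_calibration(n))
s=r.sense();print(s['tcp_pos'],s['ee_rot'],s['gripper_width'])
E
```

```text
pics
side {'mtx': array([[370.99451251,   0.        , 253.73627684],
       [  0.        , 370.99451251, 195.04676522],
       [  0.        ,   0.        ,   1.        ]]), 'extrinsics': array([[-0.97052737,  0.14835313, -0.18991572,  0.26950535],
       [-0.24093916, -0.61365881,  0.75191168,  0.98914426],
       [-0.004995  ,  0.775509  ,  0.63131675,  0.98284635],
       [ 0.        ,  0.        ,  0.        ,  1.        ]])}
top {'mtx': array([[450.75041226,   0.        , 254.41925724],
       [  0.        , 450.75041226, 191.03950807],
       [  0.        ,   0.        ,   1.        ]]), 'extrinsics': array([[-1.68508804e-02,  9.90878744e-01, -1.33698777e-01,
         3.21025547e-01],
       [-9.99851061e-01, -1.71980963e-02, -1.44247676e-03,
        -1.67324280e-03],
       [-3.72868400e-03,  1.33654557e-01,  9.91020967e-01,
         1.60338946e+00],
       [ 0.00000000e+00,  0.00000000e+00,  0.00000000e+00,
         1.00000000e+00]])}
[ 0.17666161 -0.59895218  0.22157357] [[-9.59198589e-01 -2.82732427e-01 -6.64578088e-04]
 [-2.82733185e-01  9.59196812e-01  1.84963838e-03]
 [ 1.14508435e-04  1.96206881e-03 -9.99998069e-01]] 1.0000245690929206
```

View pics/side0.png

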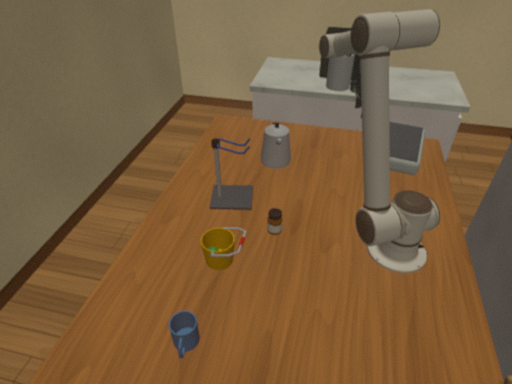

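View pics/top0.png

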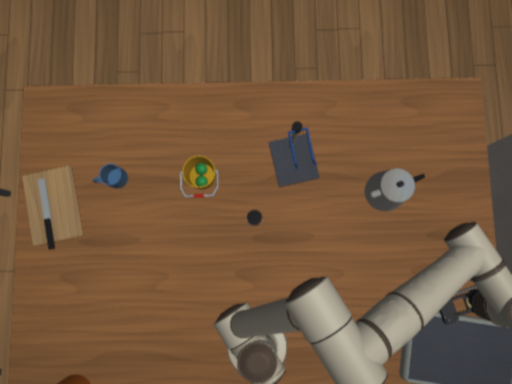

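The pail is at about (200,172) in the top view, with its red sleeve at (198,195). The stand's collar is at (297,128), with prongs running down to about (294–314,165). The jar is at (254,217), the kettle at (398,186) and the mug at (112,177). Next I'll measure these.

```bash
python3 - <<'E'
from h import *
C={}
for n in ['top','side']:
    f=np.load('/tmp/%s.npz'%n); p,d=f['p'],f['d']; P=cloud(d,f['M'],f['E'])
    hsv=cv2.cvtColor(p,cv2.COLOR_RGB2HSV).astype(int); H,S,V=hsv[...,0],hsv[...,1],hsv[...,2]
    ok=(d>0)&(P[...,2]>.008)&(P[...,2]<.35)&(P[...,0]>.2)&(P[...,0]<.9)
    reg=lambda x0,x1,y0,y1:(P[...,0]>x0)&(P[...,0]<x1)&(P[...,1]>y0)&(P[...,1]<y1)
    near=reg(.45,.8,.05,.3)
    for name,m in dict(red=ok&near&((H<6)|(H>172))&(S>140)&(V>100)&(P[...,2]>.04),
        yellow_rim=ok&near&(H>18)&(H<32)&(S>150)&(P[...,2]>.094)&(P[...,2]<.108),
        lime=ok&near&(H>40)&(H<85)&(S>100),
        blue=ok&(H>105)&(H<135)&(S>100)&(P[...,2]>.15)&reg(.5,.9,-.3,.05),
        black=ok&(V<50)&(P[...,2]>.15)&reg(.5,.9,-.3,.05),
        plate=ok&(P[...,2]<.018)&(S<110)&reg(.4,.85,-.25,.05),
        jar=ok&(P[...,2]>.08)&(P[...,2]<.1)&reg(.35,.6,-.08,.06)&(V<70),
        mug=ok&(P[...,2]>.07)&reg(.4,.8,.25,.5)&(H>95)&(H<125),
        kettle=ok&(P[...,2]>.05)&reg(.4,.8,-.5,-.2)).items():
        Q=P[m]
        if len(Q)<3: print(n,name,len(Q)); continue
        C[n,name]=Q
        print(n,name,len(Q),Q.mean(0).round(4),'min',Q.min(0).round(3),'max',Q.max(0).round(3))
        if name in('plate',): 
            b=cv2.minAreaRect((Q[:,:2]*1000).astype(np.float32)); print('  rect',b)
        if name=='yellow_rim':
            A=np.c_[2*Q[:,:2],np.ones(len(Q))]; s=np.linalg.lstsq(A,(Q[:,:2]**2).sum(1),rcond=None)[0]; print('  circ',s[:2],np.sqrt(s[2]+s[0]**2+s[1]**2))
    if n=='top':
        B=C[n,'blue']; print(B[np.argsort(B[:,0])][::max(1,len(B)//40)].round(3).tolist())
    x0,y0=(170,110) if n=='top' else (170,110)
    cv2.imwrite('pics/crop_%s.png'%n,cv2.resize(p[y0:y0+130,x0:x0+170,::-1],None,fx=4.5,fy=4.5,interpolation=cv2.INTER_CUBIC))
E
```

```text
top red 27 [0.5117 0.1859 0.1126] min [0.508 0.172 0.103] max [0.517 0.203 0.12 ]
top yellow_rim 120 [0.5977 0.1885 0.0994] min [0.538 0.136 0.094] max [0.648 0.242 0.107]
  circ [0.59309539 0.18856908] 0.053323041462993374
top lime 195 [0.5957 0.1876 0.0421] min [0.555 0.169 0.013] max [0.639 0.209 0.055]
top blue 187 [ 0.6351 -0.1407  0.2548] min [ 0.565 -0.184  0.236] max [ 0.693 -0.108  0.276]
top black 67 [ 0.6939 -0.1314  0.2737] min [ 0.68  -0.145  0.257] max [ 0.707 -0.117  0.282]
top plate 1366 [ 0.6424 -0.1388  0.0124] min [ 0.552 -0.228  0.008] max [ 0.742 -0.055  0.018]
  rect ((646.648681640625, -142.22958374023438), (168.69003295898438, 150.3490753173828), 11.654081344604492)
top jar 161 [0.4368 0.0039 0.0897] min [ 0.414 -0.02   0.081] max [0.461 0.027 0.098]
top mug 71 [0.588  0.4713 0.0816] min [0.554 0.455 0.071] max [0.628 0.5   0.092]
top kettle 1382 [ 0.5177 -0.4407  0.1465] min [ 0.459 -0.5    0.051] max [ 0.59  -0.372  0.2  ]
[[0.565, -0.132, 0.272], [0.572, -0.132, 0.269], [0.576, -0.127, 0.263], [0.582, -0.131, 0.248], [0.585, -0.182, 0.258], [0.59, -0.123, 0
[... 1237 characters left out ...]
in [0.606 0.151 0.011] max [0.635 0.192 0.048]
side blue 6 [ 0.6841 -0.1145  0.2669] min [ 0.681 -0.122  0.264] max [ 0.687 -0.106  0.269]
side black 34 [ 0.6965 -0.1231  0.2685] min [ 0.685 -0.143  0.253] max [ 0.708 -0.106  0.277]
side plate 789 [ 0.6428 -0.1334  0.011 ] min [ 0.414 -0.225  0.008] max [0.745 0.03  0.018]
  rect ((601.813232421875, -75.02691650390625), (204.45278930664062, 367.1925048828125), 36.174861907958984)
side jar 106 [0.4405 0.0091 0.0877] min [ 0.419 -0.016  0.081] max [0.462 0.03  0.094]
side mug 123 [0.5993 0.4732 0.0796] min [0.558 0.456 0.07 ] max [0.633 0.5   0.087]
side kettle 855 [ 0.5238 -0.4222  0.1222] min [ 0.465 -0.496  0.05 ] max [ 0.597 -0.37   0.195]
```

View pics/crop_top.png

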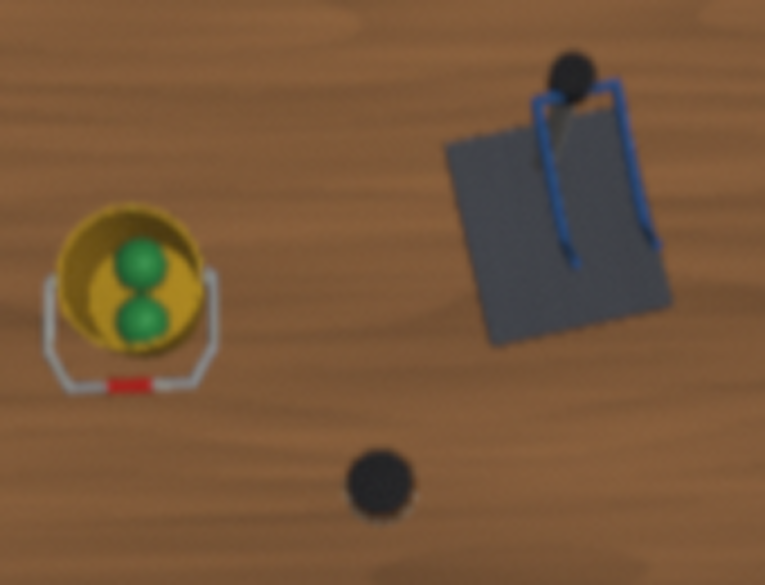

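```bash
cat > plan.py <<'E'
import numpy as np
from scipy.spatial.transform import Rotation as R, Slerp
from station import r
def orient(yaw,p):
    """tool z pitched p deg below horizontal, heading yaw deg; tool y = back/down side (down: tool y = -heading)"""
    c,s=np.cos(np.radians(p)),np.sin(np.radians(p)); z=np.array([c,0,-s]); y=-np.array([s,0,c])
    return R.from_euler('z',yaw,degrees=True)*R.from_matrix(np.c_[np.cross(y,z),y,z])
def plan(wps,start=None):
    """wps: (grasp-point xyz, orientation, rows, closure). prints rows"""
    s=r.sense(); p=np.array(s['tcp_pos']); q=R.from_matrix(s['ee_rot'])
    if start: p,q=start
    rows=[]
    for g,o,n,cl in wps:
        g0=p-q.as_matrix()[:,2]*.019; sl=Slerp([0,1],R.concatenate([q,o]))
        for k in range(1,n+1):
            qt=sl(k/n); gt=g0+(np.array(g)-g0)*k/n; pt=gt+qt.as_matrix()[:,2]*.019
            a=np.round(q.inv().apply(pt-p)/.025,2); b=np.round(np.degrees((q.inv()*qt).as_rotvec())/8,2)
            if abs(np.r_[a,b]).max()>1: print('OVER',len(rows),a,b)
            p=p+q.apply(a*.025); q=q*R.from_rotvec(np.radians(b*8)); rows.append(' '.join('%g'%(v+0) for v in [*a,*b,cl]))
    for i in range(0,len(rows),10): print('; '.join(rows[i:i+10]),'\n')
E
python3 - <<'E'
from plan import *
d=lambda y:orient(y,90)
plan([([.25,-.42,.30],R.from_matrix(r.sense()['ee_rot'])*R.from_euler('z',-30,degrees=True),10,-1),
([.40,-.20,.30],R.from_matrix(r.sense()['ee_rot'])*R.from_euler('z',-70,degrees=True),10,-1),
([.42,.05,.27],orient(2,85),12,-1),([.45,.187,.21],orient(2,45),8,0)])
E
```

```text
OVER 10 [-1.05  0.17  0.  ] [ 0.   0.  -0.5]
OVER 11 [-1.06  0.1   0.  ] [-0.  -0.  -0.5]
OVER 12 [-1.07  0.02  0.  ] [-0.  -0.  -0.5]
OVER 13 [-1.06 -0.05  0.01] [-0.  -0.  -0.5]
OVER 14 [-1.06 -0.12 -0.  ] [-0.   0.  -0.5]
OVER 15 [-1.04 -0.2  -0.  ] [-0.  -0.  -0.5]
OVER 16 [-1.03 -0.27  0.  ] [-0.  -0.  -0.5]
OVER 17 [-1.01 -0.34  0.  ] [-0.  -0.  -0.5]
-0.48 0.6 -0.24 0 0 -0.38 -1; -0.52 0.58 -0.23 0 0 -0.37 -1; -0.54 0.55 -0.24 0 0 -0.37 -1; -0.58 0.52 -0.24 0 0 -0.38 -1; -0.59 0.49 -0.23 0 0 -0.37 -1; -0.63 0.46 -0.24 0 0 -0.38 -1; -0.64 0.43 -0.24 0 0 -0.38 -1; -0.67 0.39 -0.23 0 0 -0.37 -1; -0.69 0.35 -0.24 0 0 -0.38 -1; -0.71 0.32 -0.24 0 0 -0.37 -1 

-1.05 0.17 0 0 0 -0.5 -1; -1.06 0.1 0 0 0 -0.5 -1; -1.07 0.02 0 0 0 -0.5 -1; -1.06 -0.05 0.01 0 0 -0.5 -1; -1.06 -0.12 0 0 0 -0.5 -1; -1.04 -0.2 0 0 0 -0.5 -1; -1.03 -0.27 0 0 0 -0.5 -1; -1.01 -0.34 0 0 0 -0.5 -1; -0.99 -0.41 0 0 0 -0.5 -1; -0.95 -0.48 0.01 0 0 -0.5 -1 

-0.84 -0.02 0.1 0.05 0 -0.06 -1; -0.83 -0.03 0.1 0.05 0 -0.06 -1; -0.84 -0.03 0.1 0.06 0 -0.05 -1; -0.83 -0.04 0.11 0.05 -0.01 -0.06 -1; -0.84 -0.04 0.1 0.05 0 -0.06 -1; -0.83 -0.05 0.1 0.05 0 -0.06 -1; -0.83 -0.06 0.11 0.06 0 -0.06 -1; -0.84 -0.06 0.1 0.05 0 -0.05 -1; -0.83 -0.07 0.1 0.05 0 -0.06 -1; -0.83 -0.07 0.11 0.05 0 -0.06 -1 

-0.83 -0.08 0.11 0.06 -0.01 -0.06 -1; -0.84 -0.09 0.1 0.05 0 -0.06 -1; -0.68 -0.21 0.31 0.62 0 0 0; -0.68 -0.19 0.33 0.63 0 0 0; -0.68 -0.15 0.33 0.62 0 0 0; -0.67 -0.13 0.34 0.63 0 0 0; -0.68 -0.1 0.34 0.62 0 0 0; -0.68 -0.07 0.34 0.63 0 0 0; -0.68 -0.03 0.35 0.62 0 0 0; -0.68 -0.01 0.34 0.63 0 0 0
```

Call:
{"op": "jog_arm", "data": {"plan": "-0.48 0.6 -0.24 0 0 -0.38 -1; -0.52 0.58 -0.23 0 0 -0.37 -1; -0.54 0.55 -0.24 0 0 -0.37 -1; -0.58 0.52 -0.24 0 0 -0.38 -1; -0.6 0.49 -0.23 0 0 -0.37 -1; -0.63 0.46 -0.24 0 0 -0.38 -1; -0.64 0.43 -0.24 0 0 -0.38 -1; -0.67 0.39 -0.23 0 0 -0.37 -1; -0.69 0.35 -0.24 0 0 -0.38 -1; -0.71 0.32 -0.24 0 0 -0.37 -1"}}

```text
time_s: 1.1
tcp_pos: [0.2508, -0.4181, 0.2829]
ee_rot: [[-0.685, -0.728, 0.001], [-0.728, 0.685, -0.001], [-0.0, -0.001, -1.0]]
wrist_force: [0.2, 0.5, -0.7]
gripper_width: 1.005
gripper_force: 0.0
```

Call:
{"op": "jog_arm", "data": {"plan": "-1 0.17 0 0 0 -0.5 -1; -1 0.1 0 0 0 -0.5 -1; -1 0 0 0 0 -0.5 -1; -1 -0.05 0 0 0 -0.5 -1; -1 -0.12 0 0 0 -0.5 -1; -1 -0.2 0 0 0 -0.5 -1; -1 -0.27 0 0 0 -0.5 -1; -1 -0.34 0 0 0 -0.5 -1; -1 -0.41 0 0 0 -0.5 -1; -1 -0.48 0 0 0 -0.5 -1"}}

```text
time_s: 2.1
tcp_pos: [0.3958, -0.2049, 0.2826]
ee_rot: [[-0.056, -0.998, 0.002], [-0.998, 0.056, -0.0], [0.0, -0.002, -1.0]]
wrist_force: [0.2, 0.4, -0.1]
gripper_width: 1.002
gripper_force: 0.0
```

```bash
python3 - <<'E'
from plan import *
s=r.sense(); print(s['joints'],s['tcp_pos'],s['gripper_width'],s['wrist_force'])
plan([([.42,.05,.27],orient(2,85),11,-1),([.455,.186,.18],orient(2,45),9,0)])
E
```

```text
[-6.35420244e+00  1.65051939e+00 -1.71859598e+01 -2.16742980e-03
 -7.10619087e+01  3.13345765e+00] [ 0.39578207 -0.2048505   0.28261252] 1.0015485860277749 [ 0.16824404  0.39576685 -0.14927528]
-0.93 -0.04 0.11 0.06 0 -0.06 -1; -0.93 -0.05 0.12 0.05 -0.01 -0.06 -1; -0.93 -0.06 0.12 0.06 0 -0.06 -1; -0.93 -0.06 0.11 0.05 0 -0.06 -1; -0.93 -0.07 0.12 0.06 0 -0.06 -1; -0.93 -0.07 0.12 0.05 -0.01 -0.06 -1; -0.92 -0.09 0.12 0.06 0 -0.06 -1; -0.93 -0.09 0.12 0.05 0 -0.05 -1; -0.93 -0.09 0.12 0.06 0 -0.06 -1; -0.92 -0.1 0.12 0.06 -0.01 -0.06 -1 

-0.93 -0.11 0.13 0.05 0 -0.06 -1; -0.6 -0.2 0.41 0.56 0 0 0; -0.6 -0.17 0.42 0.55 0 0 0; -0.59 -0.13 0.43 0.56 0 0 0; -0.6 -0.1 0.43 0.55 0 0 0; -0.6 -0.07 0.44 0.56 0 0 0; -0.6 -0.03 0.43 0.55 0 0 0; -0.6 0 0.43 0.56 0 0 0; -0.6 0.03 0.43 0.56 0 0 0; -0.59 0.07 0.41 0.55 0 0 0
```

Call:
{"op": "jog_arm", "data": {"plan": "-0.93 -0.04 0.11 0.06 0 -0.06 -1; -0.93 -0.05 0.12 0.05 0 -0.06 -1; -0.93 -0.06 0.12 0.06 0 -0.06 -1; -0.93 -0.06 0.11 0.05 0 -0.06 -1; -0.93 -0.07 0.12 0.06 0 -0.06 -1; -0.93 -0.07 0.12 0.05 0 -0.06 -1; -0.92 -0.09 0.12 0.06 0 -0.06 -1; -0.93 -0.09 0.12 0.05 0 -0.05 -1; -0.93 -0.09 0.12 0.06 0 -0.06 -1; -0.92 -0.1 0.12 0.06 0 -0.06 -1"}}

```text
time_s: 3.1
tcp_pos: [0.4197, 0.0261, 0.2535]
ee_rot: [[0.024, -0.997, 0.08], [-1.0, -0.024, -0.0], [0.002, -0.08, -0.997]]
wrist_force: [0.6, 0.1, 0.0]
gripper_width: 0.998
gripper_force: 0.0
```

Call:
{"op": "jog_arm", "data": {"plan": "-0.93 -0.11 0.13 0.05 0 -0.06 -1; -0.6 -0.2 0.41 0.56 0 0 0; -0.6 -0.17 0.42 0.55 0 0 0; -0.59 -0.13 0.43 0.56 0 0 0; -0.6 -0.1 0.43 0.55 0 0 0; -0.6 -0.07 0.44 0.56 0 0 0; -0.6 -0.03 0.43 0.55 0 0 0; -0.6 0 0.43 0.56 0 0 0; -0.6 0.03 0.43 0.56 0 0 0; -0.59 0.07 0.41 0.55 0 0 0"}}

```text
time_s: 4.1
tcp_pos: [0.4884, 0.1368, 0.2202]
ee_rot: [[0.003, -0.797, 0.604], [-1.0, -0.015, -0.015], [0.021, -0.604, -0.797]]
wrist_force: [0.9, 1.1, 0.9]
gripper_width: 0.5
gripper_force: 0.0
```

```bash
python3 - <<'E'
from plan import *
import cv2
s=r.sense(); print(np.round(s['joints'],1),s['tcp_pos'],s['gripper_width'],s['wrist_force'])
print('grasp',np.array(s['tcp_pos'])-.019*np.array(s['ee_rot'])[:,2])
K=r.get_calibration('wrist'); p,d=r.capture('wrist'); np.savez('/tmp/w.npz',p=p,d=d,M=K['mtx'],E=K['extrinsics'])
cv2.imwrite('pics/w1.png',p[:,:,::-1])
# refined sleeve from wrist depth
v,u=np.mgrid[:384,:512]; M=K['mtx'];E=K['extrinsics']; a,b=(u-M[0,2])/M[0,0],(v-M[1,2])/M[1,1]; th=np.hypot(a,b); k=np.where(th>1e-6,np.tan(th)/np.maximum(th,1e-6),1)
P=np.stack([a*k*d,-b*k*d,-d],-1)@E[:3,:3].T+E[:3,3]
h=cv2.cvtColor(p,cv2.COLOR_RGB2HSV); m=(((h[...,0]<6)|(h[...,0]>172))&(h[...,1]>140)&(h[...,2]>80)&(d>0)&(th<1.4))
Q=P[m]; print(len(Q),np.median(Q,0),Q.min(0),Q.max(0)); print('pix',u[m].mean(),v[m].mean())
E
```

```text
[  24.5   -3.4  -59.4   91.   -15.3 -110.2] [0.48835757 0.1368312  0.22015514] 0.5003560101978245 [0.91278702 1.06182715 0.94674888]
grasp [0.47687617 0.13711605 0.23529107]
  return _methods._mean(a, axis=axis, dtype=dtype,
  ret = um.true_divide(
Traceback (most recent call last):
ValueError: zero-size array to reduction operation minimum which has no identity
```

View pics/w1.png

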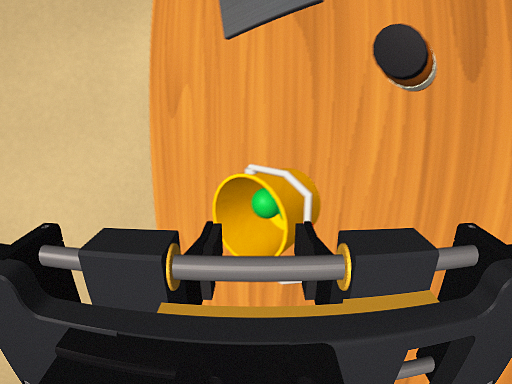

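The view shows the pail at (255,215) and the jar at (403,55). The wrist is near a joint limit at this pitch, so I'll use a steeper tool angle (about 62°).

```bash
sed -i 's/def plan(wps,start=None):/def plan(wps,start=None,D=.019):/; s/\.019/D/g; s/D=D/D=.019/' plan.py; python3 - <<'E'
from plan import *
b=np.array([.512,.186,.107]); o=orient(2,66); z=o.as_matrix()[:,2]
plan([([.47,.15,.21],orient(2,72),4,0.36),(b-.06*z,o,6,.36)],D=.010)
E
```

```text
-0.13 0.24 0.07 -0.6 -0.06 -0.02 0.36; -0.13 0.24 0.08 -0.6 -0.06 -0.03 0.36; -0.13 0.23 0.1 -0.61 -0.06 -0.02 0.36; -0.13 0.21 0.12 -0.6 -0.06 -0.02 0.36; -0.23 -0.03 0.34 0.13 0 0 0.36; -0.23 -0.02 0.35 0.12 0 0 0.36; -0.23 -0.01 0.34 0.13 0 0 0.36; -0.23 -0.01 0.35 0.12 0 0 0.36; -0.23 0 0.34 0.13 0 0 0.36; -0.23 0 0.35 0.12 0 0 0.36
```

Call:
{"op": "jog_arm", "data": {"plan": "-0.13 0.24 0.07 -0.6 -0.06 -0.02 0.36; -0.13 0.24 0.08 -0.6 -0.06 -0.03 0.36; -0.13 0.23 0.1 -0.61 -0.06 -0.02 0.36; -0.13 0.21 0.12 -0.6 -0.06 -0.02 0.36; -0.23 -0.03 0.34 0.13 0 0 0.36; -0.23 -0.02 0.35 0.12 0 0 0.36; -0.23 -0.01 0.34 0.13 0 0 0.36; -0.23 -0.01 0.35 0.12 0 0 0.36; -0.23 0 0.34 0.13 0 0 0.36; -0.23 0 0.35 0.12 0 0 0.36"}}

```text
time_s: 5.15
tcp_pos: [0.5225, 0.1692, 0.1758]
ee_rot: [[0.002, -0.836, 0.549], [-1.0, -0.012, -0.013], [0.018, -0.549, -0.836]]
wrist_force: [1.2, -0.1, -0.2]
gripper_width: 0.318
gripper_force: 0.0
```

```bash
cat >> h.py <<'E'
def wristcloud():
    K=r.get_calibration('wrist'); p,d=r.capture('wrist'); M=K['mtx'];E=K['extrinsics']
    v,u=np.mgrid[:384,:512]; a,b=(u-M[0,2])/M[0,0],(v-M[1,2])/M[1,1]; th=np.hypot(a,b); k=np.where(th>1e-6,np.tan(th)/np.maximum(th,1e-6),1)
    return p,d,np.stack([a*k*d,-b*k*d,-d],-1)@E[:3,:3].T+E[:3,3]
def red(p,d,P):
    h=cv2.cvtColor(p,cv2.COLOR_RGB2HSV); m=((h[...,0]<6)|(h[...,0]>172))&(h[...,1]>140)&(h[...,2]>80)&(d>0)&(d<1.6)
    m&=(P[...,2]>.05)&(P[...,2]<.4)&(P[...,0]>.4)&(P[...,1]<.3)
    Q=P[m]; print('red',len(Q)); 
    if len(Q): print(np.median(Q,0).round(4),Q.min(0).round(3),Q.max(0).round(3))
E
python3 - <<'E'
from plan import *
from h import *
s=r.sense(); print(np.round(s['joints'],1),s['tcp_pos'],s['gripper_width'],s['wrist_force']); print(np.round(s['ee_rot'],3))
p,d,P=wristcloud(); red(p,d,P); cv2.imwrite('pics/w2.png',p[:,:,::-1])
E
```

```text
[  23.1    5.1  -55.8   97.4  -13.3 -116.6] [0.52253101 0.16924647 0.17579304] 0.3184310281009315 [ 1.24632733 -0.14832953 -0.22007151]
[[ 0.002 -0.836  0.549]
 [-1.    -0.012 -0.013]
 [ 0.018 -0.549 -0.836]]
red 416
[0.5115 0.1775 0.1122] [0.466 0.134 0.104] [0.518 0.2   0.23 ]
```

View pics/w2.png

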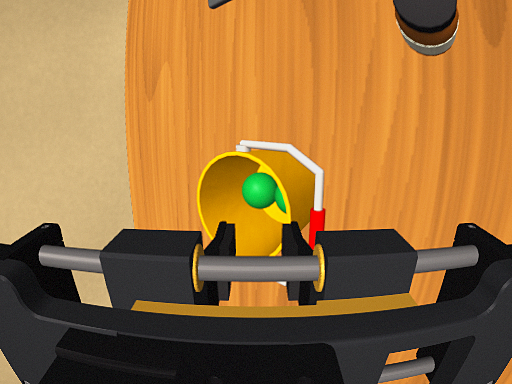

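The sleeve is at about (317,230), by the right finger. The arm is folded close in, and its wrist is near singular at this pitch, so I'll go to a near-vertical tool (about 78°) and let the gripper rotate with the handle.

```bash
python3 - <<'E'
from plan import *
plan([([.49,.18,.19],orient(2,82),10,.59)])
E
```

```text
-0.04 0.11 -0.05 -0.32 -0.02 -0.01 0.59; -0.04 0.1 -0.04 -0.31 -0.02 -0.02 0.59; -0.05 0.12 -0.04 -0.32 -0.02 -0.01 0.59; -0.04 0.11 -0.04 -0.31 -0.02 -0.01 0.59; -0.04 0.11 -0.04 -0.32 -0.02 -0.02 0.59; -0.05 0.12 -0.03 -0.31 -0.03 -0.01 0.59; -0.04 0.11 -0.02 -0.32 -0.02 -0.01 0.59; -0.05 0.12 -0.03 -0.31 -0.02 -0.02 0.59; -0.04 0.12 -0.01 -0.32 -0.02 -0.01 0.59; -0.04 0.11 -0.02 -0.31 -0.02 -0.01 0.59
```

Call:
{"op": "jog_arm", "data": {"plan": "-0.04 0.11 -0.05 -0.32 -0.02 -0.01 0.59; -0.04 0.1 -0.04 -0.31 -0.02 -0.02 0.59; -0.05 0.12 -0.04 -0.32 -0.02 -0.01 0.59; -0.04 0.11 -0.04 -0.31 -0.02 -0.01 0.59; -0.04 0.11 -0.04 -0.32 -0.02 -0.02 0.59; -0.05 0.12 -0.03 -0.31 -0.03 -0.01 0.59; -0.04 0.11 -0.02 -0.32 -0.02 -0.01 0.59; -0.05 0.12 -0.03 -0.31 -0.02 -0.02 0.59; -0.04 0.12 -0.01 -0.32 -0.02 -0.01 0.59; -0.04 0.11 -0.02 -0.31 -0.02 -0.01 0.59"}}

```text
time_s: 6.2
tcp_pos: [0.4998, 0.1788, 0.1755]
ee_rot: [[0.025, -0.983, 0.184], [-1.0, -0.024, 0.008], [-0.004, -0.184, -0.983]]
wrist_force: [0.4, 0.0, 0.8]
gripper_width: 0.209
gripper_force: 0.0
```

```bash
python3 - <<'E'
from plan import *
from h import *
s=r.sense(); print(np.round(s['joints'],1),s['tcp_pos'],s['gripper_width']); print(np.round(s['ee_rot'],3))
p,d,P=wristcloud(); red(p,d,P)
p,d,M,E=cap('top'); P=cloud(d,M,E); red(p,d,P)
b=np.array([.512,.186,.107]); o=orient(2,78); z=o.as_matrix()[:,2]
plan([(b-.03*z,o,5,.59),(b,o,5,.59)],D=.008)
E
```

```text
[ 41.   10.4 -27.7   9.5 -44.  -46. ] [0.49977665 0.17881405 0.17553591] 0.20873980117942637
[[ 0.025 -0.983  0.184]
 [-1.    -0.024  0.008]
 [-0.004 -0.184 -0.983]]
red 527
[0.5107 0.1839 0.112 ] [0.506 0.168 0.104] [0.517 0.203 0.114]
red 0
-0.05 0.03 0.38 0.03 0 -0.02 0.59; -0.05 0.02 0.39 0.03 0 -0.01 0.59; -0.06 0.03 0.38 0.03 0 -0.02 0.59; -0.05 0.03 0.38 0.03 0.01 -0.02 0.59; -0.05 0.03 0.39 0.02 0 -0.02 0.59; 0 0 0.24 0 0 0 0.59; 0 0 0.24 0 0 0 0.59; 0 0 0.24 0 0 0 0.59; 0 0 0.24 0 0 0 0.59; 0 0 0.24 0 0 0 0.59
```

Call:
{"op": "jog_arm", "data": {"plan": "-0.05 0.03 0.38 0.03 0 -0.02 0.59; -0.05 0.02 0.39 0.03 0 -0.01 0.59; -0.06 0.03 0.38 0.03 0 -0.02 0.59; -0.05 0.03 0.38 0.03 0 -0.02 0.59; -0.05 0.03 0.39 0.02 0 -0.02 0.59; 0 0 0.24 0 0 0 0.59; 0 0 0.24 0 0 0 0.59; 0 0 0.24 0 0 0 0.59; 0 0 0.24 0 0 0 0.59; 0 0 0.24 0 0 0 0.59"}}

```text
time_s: 7.3
tcp_pos: [0.5152, 0.183, 0.0983]
ee_rot: [[0.033, -0.977, 0.209], [-0.999, -0.033, 0.003], [0.004, -0.209, -0.978]]
wrist_force: [0.0, -0.1, -0.2]
gripper_width: 0.2
gripper_force: 0.0
```

```bash
python3 - <<'E'
from plan import *
from h import *
s=r.sense(); print(np.round(s['joints'],1),s['tcp_pos'],s['gripper_width'],s['wrist_force']); print(np.round(s['ee_rot'],3))
p,d,P=wristcloud(); red(p,d,P); cv2.imwrite('pics/w3.png',p[130:330,130:400,::-1])
E
```

```text
[ 40.4  17.  -34.4  15.4 -30.2 -51.2] [0.51522055 0.18304841 0.09832338] 0.19980048683175158 [ 0.02180156 -0.13438279 -0.22956204]
[[ 0.033 -0.977  0.209]
 [-0.999 -0.033  0.003]
 [ 0.004 -0.209 -0.978]]
red 698
[0.511  0.1764 0.1119] [0.497 0.15  0.104] [0.518 0.189 0.18 ]
```

View pics/w3.png

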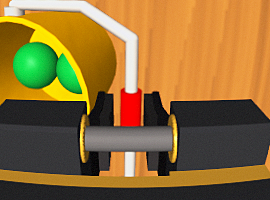

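The bar shows between the fingertips at crop (130,105), and nothing is touching. Next: close, then swing along the arc.

```bash
python3 - <<'E'
from plan import *
s=r.sense(); p=np.array(s['tcp_pos']); q=R.from_matrix(s['ee_rot']); b=p-.008*q.as_matrix()[:,2]
a0=np.arcsin((b[2]-.09)/.085); e=np.array([np.cos(np.radians(2)),np.sin(np.radians(2)),0]); h=b+.085*np.cos(a0)*e; h[2]=.09
ax=R.from_rotvec(np.radians(1)*np.array([-np.sin(np.radians(2)),np.cos(np.radians(2)),0]))
W=[(b,q,6,1)]
for k in range(1,15):
    da=4.0*k; a=a0+np.radians(da)
    W.append((h-.085*np.cos(a)*e+[0,0,.085*np.sin(a)],R.from_rotvec(np.radians(da)*np.array([-e[1],e[0],0]))*q,1,1))
print(h,np.degrees(a0)); plan(W,D=.008)
E
```

```text
[0.59675683 0.18547501 0.09      ] 10.21433622327732
0 0 0 0 0 0 1; 0 0 0 0 0 0 1; 0 0 0 0 0 0 1; 0 0 0 0 0 0 1; 0 0 0 0 0 0 1; 0 0 0 0 0 0 1; 0 -0.07 -0.22 -0.5 0 0 1; 0 -0.08 -0.21 -0.5 0 -0.01 1; 0 -0.07 -0.22 -0.5 0 0 1; 0 -0.08 -0.22 -0.5 0 0 1 

0.01 -0.07 -0.22 -0.5 0 0 1; 0 -0.08 -0.21 -0.5 0 -0.01 1; 0 -0.07 -0.22 -0.5 0 0 1; 0 -0.08 -0.22 -0.5 0 0 1; 0 -0.07 -0.22 -0.5 0 0 1; 0 -0.08 -0.21 -0.5 0.01 -0.01 1; 0 -0.07 -0.22 -0.5 0 0 1; 0 -0.08 -0.22 -0.5 0 0 1; 0 -0.07 -0.22 -0.5 0 -0.01 1; 0.01 -0.08 -0.21 -0.5 0 0 1
```

Call:
{"op": "jog_arm", "data": {"plan": "0 0 0 0 0 0 1; 0 0 0 0 0 0 1; 0 0 0 0 0 0 1; 0 0 0 0 0 0 1; 0 0 0 0 0 0 1; 0 0 0 0 0 0 1; 0 -0.07 -0.22 -0.5 0 0 1; 0 -0.08 -0.21 -0.5 0 0 1; 0 -0.07 -0.22 -0.5 0 0 1; 0 -0.08 -0.22 -0.5 0 0 1"}}

```text
time_s: 8.35
tcp_pos: [0.5204, 0.1836, 0.1218]
ee_rot: [[0.034, -0.997, -0.071], [-0.999, -0.033, -0.006], [0.004, 0.071, -0.997]]
wrist_force: [-1.2, -1.1, -0.7]
gripper_width: 0.127
gripper_force: 30.0
```

Call:
{"op": "jog_arm", "data": {"plan": "0.01 -0.07 -0.22 -0.5 0 0 1; 0 -0.08 -0.21 -0.5 0 0 1; 0 -0.07 -0.22 -0.5 0 0 1; 0 -0.08 -0.22 -0.5 0 0 1; 0 -0.07 -0.22 -0.5 0 0 1; 0 -0.08 -0.21 -0.5 0 0 1; 0 -0.07 -0.22 -0.5 0 0 1; 0 -0.08 -0.22 -0.5 0 0 1; 0 -0.07 -0.22 -0.5 0 0 1; 0 -0.08 -0.21 -0.5 0 0 1"}}

```text
time_s: 9.35
tcp_pos: [0.5577, 0.1844, 0.1635]
ee_rot: [[0.033, -0.718, -0.695], [-0.999, -0.021, -0.026], [0.004, 0.695, -0.719]]
wrist_force: [-0.9, -1.2, -1.0]
gripper_width: 0.127
gripper_force: 30.0
```

```bash
python3 - <<'E'
from plan import *
from h import *
s=r.sense(); print(np.round(s['joints'],1),s['tcp_pos'],s['gripper_width'],s['wrist_force']); print(np.round(s['ee_rot'],3))
print(np.array(s['tcp_pos'])-.008*np.array(s['ee_rot'])[:,2])
p,d,M,E=cap('side'); P=cloud(d,M,E); red(p,d,P)
cv2.imwrite('pics/s2.png',cv2.resize(p[130:300,150:330,::-1],None,fx=3,fy=3,interpolation=cv2.INTER_CUBIC))
E
```

```text
[  25.1   44.4   25.6  -17.  -112.   -23.8] [0.55772926 0.18440247 0.16352006] 0.12682546834659952 [-0.91049027 -1.20519727 -0.98562977]
[[ 0.033 -0.718 -0.695]
 [-0.999 -0.021 -0.026]
 [ 0.004  0.695 -0.719]]
[0.56328781 0.18461365 0.16926966]
red 12
[0.5656 0.198  0.1748] [0.561 0.193 0.169] [0.573 0.203 0.186]
```

View pics/s2.png

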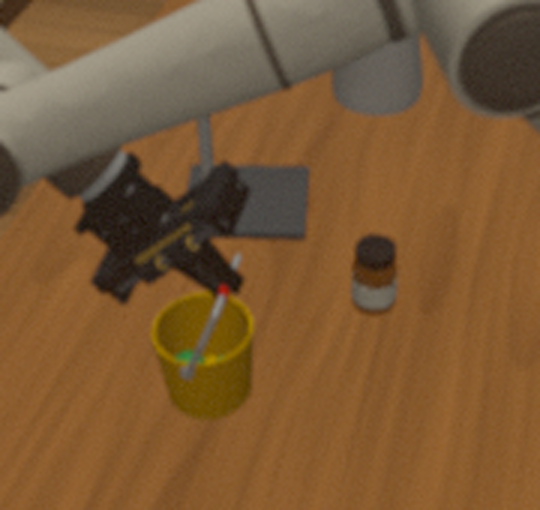

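The pail is still standing with both limes in it, and the handle is at about 66°. Next: open slightly, bring the tool vertical around the bar, and nudge the bar to upright before regripping.

```bash
python3 - <<'E'
from plan import *
s=r.sense(); p=np.array(s['tcp_pos']); q=R.from_matrix(s['ee_rot']); b=p-.008*q.as_matrix()[:,2]
o=orient(2,90); cl=.47
print('A');plan([(b,q,3,cl),(b,o,7,cl)],D=.008)
h=np.array([.597,.1855,.09]); e=np.array([1,.035,0])
W=[(b,o,2,cl)]
for a in (72,78,84,90): W.append((h-.085*np.cos(np.radians(a))*e+[.003*(a>70),0,.085*np.sin(np.radians(a))],o,1,cl))
W+=[(W[-1][0]-np.array([.003,0,0]),o,4,1)]
print('B');plan(W,start=(b+o.as_matrix()[:,2]*.008,o),D=.016)
E
```

```text
A
0 0 0 0 0 0 0.47; 0 0 0 0 0 0 0.47; 0 0 0 0 0 0 0.47; 0 -0.04 0 0.8 -0.01 0 0.47; 0 -0.03 0 0.79 0 -0.01 0.47; 0 -0.04 -0.01 0.8 -0.01 0 0.47; 0 -0.03 0 0.8 -0.01 0 0.47; 0 -0.04 0 0.79 -0.01 -0.01 0.47; 0 -0.03 0 0.8 0 0 0.47; 0 -0.04 0 0.8 -0.01 -0.01 0.47 

B
0 0 0.16 0 0 0 0.47; 0 0 0.16 0 0 0 0.47; -0.04 -0.44 -0.09 0 0 0 0.47; 0 -0.34 -0.09 0 0 0 0.47; 0 -0.35 -0.05 0 0 0 0.47; 0 -0.36 -0.02 0 0 0 0.47; 0 0.03 0 0 0 0 1; 0 0.03 0 0 0 0 1; 0 0.03 0 0 0 0 1; 0 0.03 0 0 0 0 1
```

Call:
{"op": "jog_arm", "data": {"plan": "0 0 0 0 0 0 0.47; 0 0 0 0 0 0 0.47; 0 0 0 0 0 0 0.47; 0 -0.04 0 0.8 0 0 0.47; 0 -0.03 0 0.79 0 0 0.47; 0 -0.04 0 0.8 -0.01 0 0.47; 0 -0.03 0 0.8 -0.01 0 0.47; 0 -0.04 0 0.79 -0.01 -0.01 0.47; 0 -0.03 0 0.8 0 0 0.47; 0 -0.04 0 0.8 -0.01 -0.01 0.47"}}

```text
time_s: 10.4
tcp_pos: [0.5633, 0.1853, 0.1625]
ee_rot: [[0.035, -0.999, 0.02], [-0.999, -0.035, 0.005], [-0.004, -0.02, -1.0]]
wrist_force: [-0.8, -0.7, -1.3]
gripper_width: 0.264
gripper_force: 0.0
```

Call:
{"op": "jog_arm", "data": {"plan": "0 0 0.16 0 0 0 0.47; 0 0 0.16 0 0 0 0.47; 0 -0.44 -0.09 0 0 0 0.47; 0 -0.34 -0.09 0 0 0 0.47; 0 -0.35 -0.05 0 0 0 0.47; 0 -0.36 -0.02 0 0 0 0.47; 0 0 0 0 0 0 1; 0 0 0 0 0 0 1; 0 0 0 0 0 0 1; 0 0 0 0 0 0 1"}}

```text
time_s: 11.4
tcp_pos: [0.5996, 0.1858, 0.1591]
ee_rot: [[0.034, -0.999, 0.012], [-0.999, -0.034, 0.002], [-0.001, -0.012, -1.0]]
wrist_force: [0.9, -0.6, -2.0]
gripper_width: 0.125
gripper_force: 30.0
```

```bash
python3 - <<'E'
from plan import *
from h import *
s=r.sense(); print(np.round(s['joints'],1),s['tcp_pos'],s['gripper_width'],s['wrist_force'],s['gripper_force']); print(np.round(s['ee_rot'],3))
p,d,M,E=cap('side'); P=cloud(d,M,E); red(p,d,P)
h=cv2.cvtColor(p,cv2.COLOR_RGB2HSV);m=(h[...,0]>18)&(h[...,0]<32)&(h[...,1]>150)&(P[...,2]>.094)&(P[...,2]<.108)&(abs(P[...,0]-.6)<.1)&(abs(P[...,1]-.19)<.1)
Q=P[m];A=np.c_[2*Q[:,:2],np.ones(len(Q))]; c=np.linalg.lstsq(A,(Q[:,:2]**2).sum(1),rcond=None)[0]; print('rim',c[:2])
cv2.imwrite('pics/s3.png',cv2.resize(p[130:300,150:330,::-1],None,fx=3,fy=3,interpolation=cv2.INTER_CUBIC))
E
```

```text
[ 32.1  24.7  -4.9   0.3 -59.7 -30.3] [0.59957352 0.1858174  0.15912253] 0.1250069037445915 [ 0.86867817 -0.57986033 -1.9924841 ] 29.990879595279694
[[ 0.034 -0.999  0.012]
 [-0.999 -0.034  0.002]
 [-0.001 -0.012 -1.   ]]
red 23
[0.6001 0.196  0.1794] [0.593 0.18  0.171] [0.61  0.204 0.204]
rim [0.59474558 0.18960035]
```

View pics/s3.png

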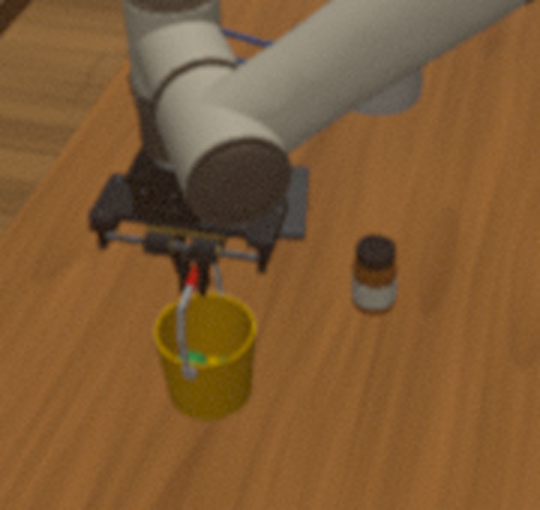

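The handle is upright, the pail is standing on the counter, and the sleeve is gripped. Next I'll plan the lift and carry.

```bash
python3 - <<'E'
from plan import *
s=r.sense(); p=np.array(s['tcp_pos']); q=R.from_matrix(s['ee_rot']); D=.016; b=p+[0,0,D]
up=b.copy(); up[2]=.300
W=[]
def seg(a,z,qa,qz,n):
    sl=Slerp([0,1],R.concatenate([qa,qz]))
    for k in range(1,n+1):
        t=k/n; t=t*t*(3-2*t); W.append((a+(z-a)*t,sl(t),1,1))
seg(b,up,q,orient(2,90),10)
f=np.array([.6025,-.1513,.300])-.075*np.array([.979,.202,0])
seg(up,f,orient(2,90),orient(11.65,90),30)
plan(W,D=D)
E
```

```text
0 -0.01 -0.14 0 0 0 1; 0 0 -0.38 -0.01 0 0 1; 0 -0.01 -0.56 -0.01 0 0 1; 0 0 -0.68 -0.01 0 0 1; 0 -0.01 -0.74 -0.01 0 0 1; 0 0 -0.74 -0.01 0.01 0 1; 0 0 -0.68 -0.01 0 0 1; 0 0 -0.56 -0.01 0 0 1; 0 0 -0.37 -0.01 0 0 1; 0 0 -0.14 0 0 0 1 

0.04 0.01 0 0 0 -0.01 1; 0.13 0.03 0 0 0 -0.01 1; 0.22 0.05 0 0 0 -0.02 1; 0.29 0.07 0 0 0 -0.02 1; 0.35 0.09 0 0 0 -0.03 1; 0.42 0.1 0 0 0 -0.04 1; 0.47 0.12 0 0 0 -0.04 1; 0.52 0.14 0 0 0 -0.05 1; 0.56 0.15 0 0 0 -0.04 1; 0.6 0.16 0 0 0 -0.06 1 

0.63 0.18 0 0 0 -0.05 1; 0.66 0.19 0 0 0 -0.06 1; 0.66 0.2 0 0 0 -0.06 1; 0.68 0.21 0 0 0 -0.06 1; 0.69 0.22 0 0 0 -0.06 1; 0.68 0.22 0 0 0 -0.06 1; 0.67 0.23 0 0 0 -0.06 1; 0.66 0.23 0 0 0 -0.06 1; 0.64 0.23 0 0 0 -0.05 1; 0.62 0.22 0 0 0 -0.06 1 

0.58 0.22 0 0 0 -0.05 1; 0.54 0.21 0 0 0 -0.05 1; 0.5 0.19 0 0 0 -0.04 1; 0.46 0.18 0 0 0 -0.04 1; 0.4 0.16 0 0 0 -0.04 1; 0.34 0.14 0 0 0 -0.03 1; 0.27 0.11 0 0 0 -0.03 1; 0.2 0.09 0 0 0 -0.01 1; 0.13 0.05 0 0 0 -0.02 1; 0.04 0.02 0 0 0 0 1
```

Call:
{"op": "jog_arm", "data": {"plan": "0 0 -0.14 0 0 0 1; 0 0 -0.38 0 0 0 1; 0 0 -0.56 0 0 0 1; 0 0 -0.68 0 0 0 1; 0 0 -0.74 0 0 0 1; 0 0 -0.74 0 0 0 1; 0 0 -0.68 0 0 0 1; 0 0 -0.56 0 0 0 1; 0 0 -0.37 0 0 0 1; 0 0 -0.14 0 0 0 1"}}

```text
time_s: 12.45
tcp_pos: [0.5985, 0.1858, 0.2856]
ee_rot: [[0.034, -0.999, 0.014], [-0.999, -0.034, 0.003], [-0.002, -0.014, -1.0]]
wrist_force: [-0.2, 0.1, -4.0]
gripper_width: 0.124
gripper_force: 30.0
```

Call:
{"op": "jog_arm", "data": {"plan": "0.04 0.01 0 0 0 -0.01 1; 0.13 0.03 0 0 0 -0.01 1; 0.22 0.05 0 0 0 -0.02 1; 0.29 0.07 0 0 0 -0.02 1; 0.35 0.09 0 0 0 -0.03 1; 0.42 0.1 0 0 0 -0.04 1; 0.47 0.12 0 0 0 -0.04 1; 0.52 0.14 0 0 0 -0.05 1; 0.56 0.15 0 0 0 -0.04 1; 0.6 0.16 0 0 0 -0.06 1"}}

```text
time_s: 13.45
tcp_pos: [0.58, 0.0932, 0.284]
ee_rot: [[0.079, -0.997, 0.012], [-0.997, -0.079, 0.002], [-0.001, -0.012, -1.0]]
wrist_force: [0.4, -0.2, -4.7]
gripper_width: 0.125
gripper_force: 30.0
```

Call:
{"op": "jog_arm", "data": {"plan": "0.63 0.18 0 0 0 -0.05 1; 0.66 0.19 0 0 0 -0.06 1; 0.66 0.2 0 0 0 -0.06 1; 0.68 0.21 0 0 0 -0.06 1; 0.69 0.22 0 0 0 -0.06 1; 0.68 0.22 0 0 0 -0.06 1; 0.67 0.23 0 0 0 -0.06 1; 0.66 0.23 0 0 0 -0.06 1; 0.64 0.23 0 0 0 -0.05 1; 0.62 0.22 0 0 0 -0.06 1"}}

```text
time_s: 14.45
tcp_pos: [0.5456, -0.0768, 0.2835]
ee_rot: [[0.159, -0.987, 0.012], [-0.987, -0.159, 0.002], [0.0, -0.012, -1.0]]
wrist_force: [0.4, -0.4, -5.9]
gripper_width: 0.127
gripper_force: 30.0
```

Call:
{"op": "jog_arm", "data": {"plan": "0.58 0.22 0 0 0 -0.05 1; 0.54 0.21 0 0 0 -0.05 1; 0.5 0.19 0 0 0 -0.04 1; 0.46 0.18 0 0 0 -0.04 1; 0.4 0.16 0 0 0 -0.04 1; 0.34 0.14 0 0 0 -0.03 1; 0.27 0.11 0 0 0 -0.03 1; 0.2 0.09 0 0 0 -0.01 1; 0.13 0.05 0 0 0 -0.02 1; 0.04 0.02 0 0 0 0 1"}}

```text
time_s: 15.45
tcp_pos: [0.5281, -0.1667, 0.2828]
ee_rot: [[0.202, -0.979, 0.012], [-0.979, -0.202, 0.002], [0.001, -0.012, -1.0]]
wrist_force: [-0.6, -0.3, -4.2]
gripper_width: 0.128
gripper_force: 30.0
```

```bash
python3 - <<'E'
from plan import *
from h import *
s=r.sense(); print(np.round(s['joints'],1),s['tcp_pos'],s['gripper_width'],s['wrist_force'],s['gripper_force']); print(np.round(s['ee_rot'],3))
p,d,P=wristcloud(); red(p,d,P); cv2.imwrite('pics/w4.png',p[:,:,::-1])
h=cv2.cvtColor(p,cv2.COLOR_RGB2HSV); 
m=(h[...,0]>105)&(h[...,0]<135)&(h[...,1]>100)&(d>0)&(P[...,2]>.2)&(P[...,2]<.3)&(abs(P[...,0]-.62)<.1)&(abs(P[...,1]+.15)<.1)
Q=P[m]-[.6025,-.1513,0]; th=np.radians(11.65); X=Q[:,0]*np.cos(th)+Q[:,1]*np.sin(th); Y=-Q[:,0]*np.sin(th)+Q[:,1]*np.cos(th)
for lo in range(-36,90,12):
    for sg in (-1,1):
        k=(X>lo/1e3)&(X<=(lo+12)/1e3)&(Y*sg>0)
        if k.sum()>3: print(lo,sg,k.sum(),'Y',np.median(Y[k]).round(4),'ztop',np.percentile(Q[k,2],[50,90]).round(4),'xmin',X[k].min().round(4))
E
```

```text
[ -0.8  12.6  -4.3  -0.1 -72.4  12.5] [ 0.52806121 -0.16673165  0.28280553] 0.12789965968000722 [-0.56181291 -0.25999232 -4.22887539] 29.990787506103516
[[ 0.202 -0.979  0.012]
 [-0.979 -0.202  0.002]
 [ 0.001 -0.012 -1.   ]]
red 728
[ 0.53   -0.1753  0.303 ] [ 0.523 -0.199  0.284] [ 0.537 -0.164  0.37 ]
-36 -1 140 Y -0.0321 ztop [0.2683 0.27  ] xmin -0.0326
-24 -1 129 Y -0.0333 ztop [0.2564 0.263 ] xmin -0.024
-12 -1 142 Y -0.032 ztop [0.2433 0.2449] xmin -0.012
0 -1 149 Y -0.0316 ztop [0.2431 0.244 ] xmin 0.0001
12 -1 170 Y -0.0318 ztop [0.2449 0.2468] xmin 0.012
12 1 14 Y 0.0221 ztop [0.2452 0.2477] xmin 0.0217
24 -1 161 Y -0.0316 ztop [0.2488 0.2511] xmin 0.0242
24 1 129 Y 0.0234 ztop [0.2487 0.2507] xmin 0.0243
36 -1 155 Y -0.0316 ztop [0.2528 0.2549] xmin 0.0361
36 1 136 Y 0.0236 ztop [0.2526 0.2548] xmin 0.036
48 -1 147 Y -0.0319 ztop [0.257  0.2589] xmin 0.0481
48 1 112 Y 0.023 ztop [0.2563 0.2587] xmin 0.0481
60 -1 141 Y -0.0315 ztop [0.2608 0.2627] xmin 0.06
60 1 73 Y 0.0224 ztop [0.26   0.2616] xmin 0.06
72 -1 295 Y -0.0265 ztop [0.2653 0.2673] xmin 0.0721
72 1 74 Y 0.0198 ztop [0.2628 0.2643] xmin 0.072
84 -1 90 Y -0.0228 ztop [0.2675 0.2686] xmin 0.084
84 1 9 Y 0.0083 ztop [0.2539 0.257 ] xmin 0.084
```

View pics/w4.png

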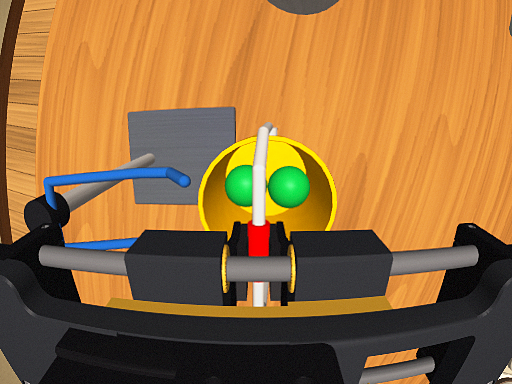

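The prong tops are at z≈0.244, the tips at 0.270, and the prong midline is about 2–4 mm toward −y. The sleeve, at (258,240), is held with both limes in the pail. Next: move in over the seat, then lower.

```bash
python3 - <<'E'
from plan import *
s=r.sense(); p=np.array(s['tcp_pos']); q=R.from_matrix(s['ee_rot']); D=.016; b=p-D*q.as_matrix()[:,2]
o=orient(11.65,90); t=np.array([.6029,-.1533,b[2]]); W=[]
for k in range(1,11):
    u=k/10;u=u*u*(3-2*u); W.append((b+(t-b)*u,o,1,1))
for k in range(1,11):
    u=k/10;u=u*u*(3-2*u); W.append((t+[0,0,(.254-b[2])*u],o,1,1))
plan(W,D=D)
E
```

```text
0 -0.08 0 -0.09 -0.01 0 1; 0.01 -0.23 0 0 0 0 1; 0.01 -0.34 0 0 0 0 1; 0.01 -0.42 0 0 0 0 1; 0.01 -0.45 0 0 0 0 1; 0.01 -0.45 0 0 0 0 1; 0.01 -0.41 0 0 0 0 1; 0.01 -0.34 0 0 0 0 1; 0.01 -0.24 0 0 0 0 1; 0 -0.08 0 0 0 0 1 

0 0 0.05 0 0 0 1; 0 0 0.14 0 0 0 1; 0 0 0.2 0 0 0 1; 0 0 0.24 0 0 0 1; 0 0 0.27 0 0 0 1; 0 0 0.26 0 0 0 1; 0 0 0.24 0 0 0 1; 0 0 0.21 0 0 0 1; 0 0 0.13 0 0 0 1; 0 0 0.05 0 0 0 1
```

Call:
{"op": "jog_arm", "data": {"plan": "0 -0.08 0 -0.09 0 0 1; 0.01 -0.23 0 0 0 0 1; 0.01 -0.34 0 0 0 0 1; 0.01 -0.42 0 0 0 0 1; 0.01 -0.45 0 0 0 0 1; 0.01 -0.45 0 0 0 0 1; 0.01 -0.41 0 0 0 0 1; 0.01 -0.34 0 0 0 0 1; 0.01 -0.24 0 0 0 0 1; 0 -0.08 0 0 0 0 1"}}

```text
time_s: 16.5
tcp_pos: [0.6035, -0.153, 0.2825]
ee_rot: [[0.202, -0.979, -0.0], [-0.979, -0.202, -0.001], [0.001, 0.001, -1.0]]
wrist_force: [-0.1, -0.5, -5.3]
gripper_width: 0.127
gripper_force: 30.0
```

Call:
{"op": "jog_arm", "data": {"plan": "0 0 0.05 0 0 0 1; 0 0 0.14 0 0 0 1; 0 0 0.2 0 0 0 1; 0 0 0.24 0 0 0 1; 0 0 0.27 0 0 0 1; 0 0 0.26 0 0 0 1; 0 0 0.24 0 0 0 1; 0 0 0.21 0 0 0 1; 0 0 0.13 0 0 0 1; 0 0 0.05 0 0 0 1"}}

```text
time_s: 17.5
tcp_pos: [0.6027, -0.1532, 0.2376]
ee_rot: [[0.202, -0.979, -0.001], [-0.979, -0.202, -0.001], [0.001, 0.001, -1.0]]
wrist_force: [0.5, -0.2, -4.1]
gripper_width: 0.131
gripper_force: 30.0
```

```bash
python3 - <<'E'
from plan import *
from h import *
s=r.sense(); print(s['tcp_pos'],s['gripper_width'],s['wrist_force'],s['moment'])
p,d,P=wristcloud(); red(p,d,P); cv2.imwrite('pics/w5.png',p[100:320,100:420,::-1])
E
```

```text
[ 0.60273866 -0.15315894  0.23760523] 0.13055353288635324 [ 0.50044961 -0.23200987 -4.08465323] [-0.00765165  0.12124682 -0.06532536]
red 727
[ 0.6049 -0.1617  0.2578] [ 0.598 -0.185  0.239] [ 0.612 -0.136  0.325]
```

View pics/w5.png

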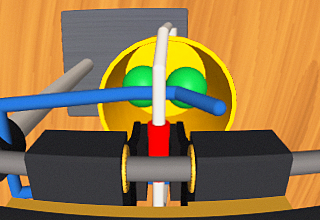

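The −y prong lies under the white wire at about crop (160,93), clear of the sleeve's end at y≈122. I'll ease down onto the prongs.

Call:
{"op": "jog_arm", "data": {"plan": "0 0 0.05 0 0 0 1; 0 0 0.05 0 0 0 1; 0 0 0.05 0 0 0 1; 0 0 0.05 0 0 0 1; 0 0 0.04 0 0 0 1; 0 0 0 0 0 0 1; 0 0 0 0 0 0 1; 0 0 0 0 0 0 1; 0 0 0 0 0 0 1; 0 0 0 0 0 0 1"}}

```text
time_s: 18.55
tcp_pos: [0.6029, -0.1532, 0.2321]
ee_rot: [[0.202, -0.979, -0.0], [-0.979, -0.202, -0.001], [0.001, 0.0, -1.0]]
wrist_force: [0.3, 0.2, -3.2]
gripper_width: 0.13
gripper_force: 30.0
```

Call:
{"op": "jog_arm", "data": {"plan": "0 0 0.04 0 0 0 1; 0 0 0.04 0 0 0 1; 0 0 0 0 0 0 1; 0 0 0 0 0 0 1; 0 0 0 0 0 0 1; 0 0 0 0 0 0 1; 0 0 0 0 0 0 1; 0 0 0 0 0 0 1; 0 0 0 0 0 0 1; 0 0 0 0 0 0 1"}}

```text
time_s: 19.55
tcp_pos: [0.603, -0.1533, 0.2316]
ee_rot: [[0.202, -0.979, 0.001], [-0.979, -0.202, -0.001], [0.002, -0.001, -1.0]]
wrist_force: [-3.6, 1.8, 5.6]
gripper_width: 0.127
gripper_force: 30.0
```

Call:
{"op": "jog_arm", "data": {"plan": "0 0 0 0 0 0 0.7; 0 0 0 0 0 0 0.6; 0 0 0 0 0 0 0.5; 0 0 0 0 0 0 0.4; 0 0 0 0 0 0 0.3; 0 0 0 0 0 0 0.2; 0 0 0 0 0 0 0.2; 0 0 0 0 0 0 0.2; 0 0 0 0 0 0 0.2; 0 0 0 0 0 0 0.2"}}

```text
time_s: 20.55
tcp_pos: [0.6029, -0.1532, 0.2301]
ee_rot: [[0.202, -0.979, -0.0], [-0.979, -0.202, -0.001], [0.001, 0.0, -1.0]]
wrist_force: [-0.8, -0.4, -0.1]
gripper_width: 0.403
gripper_force: 0.0
```

```bash
python3 - <<'E'
from plan import *
from h import *
s=r.sense(); print(s['tcp_pos'],s['gripper_width'],s['wrist_force'])
p,d,P=wristcloud(); red(p,d,P); cv2.imwrite('pics/w6.png',p[100:320,100:420,::-1])
E
```

```text
[ 0.60286223 -0.15320256  0.2301073 ] 0.4033228446341598 [-0.82912845 -0.4032965  -0.11925553]
red 710
[ 0.6048 -0.1619  0.252 ] [ 0.596 -0.185  0.245] [ 0.612 -0.135  0.317]
```

View pics/w6.png

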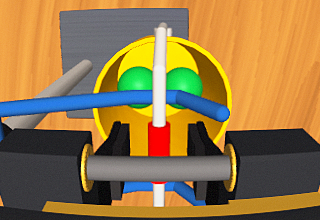

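The pail hangs on both prongs: they cross the white wire at crop (160,97) and (158,187), with the sleeve between them. Next I'll back straight up.

Call:
{"op": "jog_arm", "data": {"plan": "0 0 -0.2 0 0 0 0.2; 0 0 -0.3 0 0 0 0.2; 0 0 -0.4 0 0 0 0.2; 0 0 -0.5 0 0 0 0.2; 0 0 -0.6 0 0 0 0.2; 0 0 -0.7 0 0 0 0.2; 0 0 -0.7 0 0 0 0.2; 0 0 -0.7 0 0 0 0.2; 0 0 -0.6 0 0 0 0.2; 0 0 -0.3 0 0 0 0.2"}}

```text
time_s: 21.6
tcp_pos: [0.6034, -0.1533, 0.3581]
ee_rot: [[0.202, -0.979, 0.004], [-0.979, -0.202, -0.001], [0.002, -0.004, -1.0]]
wrist_force: [-0.0, -0.1, 0.3]
gripper_width: 0.402
gripper_force: 0.0
```

Call:
{"op": "jog_arm", "data": {"plan": "0 0.5 0 0 0 0 0.2; 0 1 0 0 0 0 0.2; 0 1 0 0 0 0 0.2; 0 1 0 0 0 0 0.2; 0 1 0 0 0 0 0.2; 0 1 0 0 0 0 0.2; 0 0.5 0 0 0 0 0.2; 0 0 0 0 0 0 0.2; 0 0 0 0 0 0 0.2; 0 0 0 0 0 0 0.2"}}

```text
time_s: 22.6
tcp_pos: [0.4567, -0.1832, 0.3547]
ee_rot: [[0.202, -0.979, -0.001], [-0.979, -0.202, -0.001], [0.001, 0.001, -1.0]]
wrist_force: [0.5, -0.2, -0.2]
gripper_width: 0.399
gripper_force: 0.0
```

Call:
{"op": "jog_arm", "data": {"plan": "0 0 0 0 0 0 0.2; 0 0 0 0 0 0 0.2; 0 0 0 0 0 0 0.2; 0 0 0 0 0 0 0.2; 0 0 0 0 0 0 0.2; 0 0 0 0 0 0 0.2; 0 0 0 0 0 0 0.2; 0 0 0 0 0 0 0.2; 0 0 0 0 0 0 0.2; 0 0 0 0 0 0 0.2"}}

```text
time_s: 23.6
tcp_pos: [0.456, -0.1834, 0.3552]
ee_rot: [[0.202, -0.979, -0.0], [-0.979, -0.202, -0.001], [0.001, 0.0, -1.0]]
wrist_force: [0.6, -0.2, -1.1]
gripper_width: 0.402
gripper_force: 0.0
```

```bash
python3 - <<'E'
from h import *
for n in ('side','top'):
    p,d,M,E=cap(n); P=cloud(d,M,E); red(p,d,P)
    if n=='side': a=p
p2,_,_,_=cap('side'); print('diff near hook',cv2.absdiff(a,p2)[120:230,180:290].mean())
cv2.imwrite('pics/s7.png',cv2.resize(a[100:280,150:350,::-1],None,fx=3,fy=3,interpolation=cv2.INTER_CUBIC))
E
```

```text
red 12
[ 0.6043 -0.1526  0.251 ] [ 0.599 -0.167  0.25 ] [ 0.61  -0.137  0.253]
red 22
[ 0.6024 -0.1528  0.2526] [ 0.598 -0.173  0.102] [ 0.641 -0.137  0.258]
diff near hook 2.136198347107438
```

View pics/s7.png

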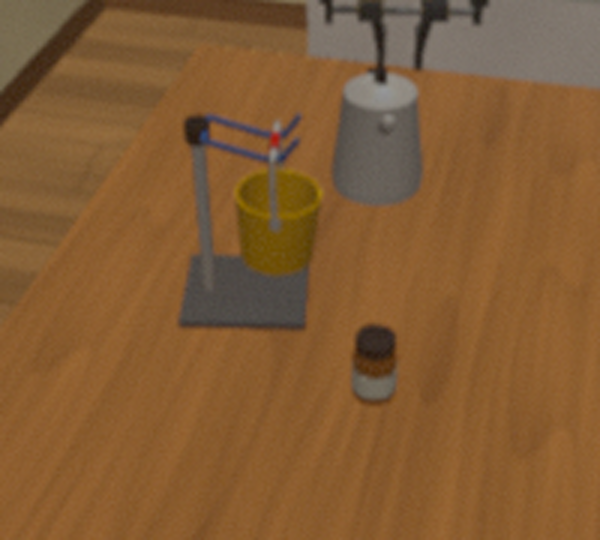

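The pail hangs level on both prongs with the sleeve at crop (275,140). The gripper is clear, and the jar and kettle haven't moved.

```bash
python3 -c "
from station import r
print(r.finish_job())"
```

```text
the job is handed in; nothing more can be done
None
```

I swung the handle upright with the pail still standing on the counter, then hung the pail on the blue hook with the red sleeve between the prongs; it was hanging level and the gripper was clear when I handed the job in, with both limes last seen in the pail just after release.

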